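Wedge a mounted cast off its base and hold it

TASK

Grip the wedge (not the look-alike flat bar) and push its thin end along the worktop into the open front of the steel base, under the plate with the cast, until the plate just lifts and stands 3 to 4 mm clear: the wedge's score line then meets the plate's front edge. Never lift it to twice that, touch base, plate and cast only with the wedge, and leave all else alone. Finish while holding: keep the wedge gripped there, flat on the worktop, carrying the plate.

Things in the scene. Friction and masses are not known exactly. Their poses are not given: they have to be found in the camera images.
- wedge: Loose white wedge 132 x 26 mm, 0.14 kg, starts flat left or right of the base. Origin: underside, below the grip's middle; x to the thin end, z up. Grip block 34 long, 26 wide, top 40 mm up. Blade 20 mm thick at x=30 mm, sloping straight to 3 mm at the thin edge x=115 mm (1 mm per 5 mm). Dark score line across the slope at x=52.5 mm (15.5 mm thick). Stays where it is pushed (friction).
- wedge_tip (a point): Middle of the thin edge of the wedge, at its underside, 115 mm ahead of the wedge's origin; same axes.
- flat_bar: Look-alike to be left alone, on the wedge's other side of the base: same length, width, colour and grip block, but the blade is 20 mm thick all the way: no taper, no score line. Same origin and axes.
- base: Fixed steel base, 100 (x) by 102 mm (y). Origin under its middle on the worktop; x from open front to closed rear, away from the robot. Two rails 12 mm high, 26 wide; between them a channel 50 mm wide whose floor is the worktop, open at the front x=-50 mm, closed by a crossbar from x=38 mm. Two guide pins rise to 42 mm.
- base_mouth (a point): Middle of the channel's open front, on the worktop, 50 mm in front of the base's origin (x = -50 mm, y = 0, z = 0 of the base); same axes.
- plate_front (a point): Middle of the plate's lower front edge, above base_mouth, 12 mm up while the plate is down. Plate 80 (x) by 104 by 8 mm, flat below, lying on the rails, front flush with theirs; white plaster cast fixed on it, top 57 mm above the worktop. The wedge touches it with 45 mm underneath, then lifts it 1 mm per 5 mm pushed; takes 5 to 15 N.
- plate (a joint): Height of the plate above its seat on the rails, in m: 0 when down, 0.0035 is right; it slides straight up on the two guide pins (plate with cast about 0.5 kg, some friction) and sinks again if not carried.
- shade_box: Bystander: small dark flat case with clear lid, 92 x 60 x 22 mm; origin under its middle.
- tape: Bystander: roll of brown tape, 48 mm across, 12 mm high; origin under its middle.
- dish: Bystander: small white waisted glass dish, 35 mm across, 22 mm high; origin under its middle.

How it is judged:
On the way:
1. the wedge's thin end is in the channel under the plate while the plate is still down (x of wedge_tip in the frame of base between -0.045 and 0 m and y of wedge_tip in the frame of base between -0.025 and 0.025 m and height (world z) of wedge_tip below 0.012 m and value of joint plate below 0.001 m), for 0.05 s.
At the end, for the whole second after the job is handed in: The plate stands 2 to 5.5 mm above its seat, carried by the wedge (over 1 N) and not touched by the robot; the wedge is still, gripped (over 3 N), flat on the worktop (within 5 mm, 0.08 rad), within 0.3 rad of the base's direction, thin edge at least 50 mm under the plate (value of joint plate between 0.002 and 0.0055 m and contact force between wedge and plate above 1 N and contact force between the fingers and wedge above 3 N and height (world z) of wedge below 0.005 m and angle between wedge's own z axis and vertical below 0.08 rad and angle between the x axis of wedge and the x axis of base, either way round below 0.3 rad and x of wedge_tip in the frame of base above 0 m and contact force between each of the arm, the fingers and plate below 0.5 N and linear speed of wedge below 0.01 m/s); the arm keeps its last pose, push and grip.
It fails at once if the plate is lifted more than 7 mm (value of joint plate above 0.007 m).
It fails at once if the gripper or arm touches plate, cast or base (contact force between any of the arm, the fingers and base above 2 N or contact force between any of the arm, the fingers and plate above 2 N).
It fails at once if the flat bar is moved more than 20 mm (distance of flat_bar from where it was at the start of the episode above 0.02 m).
It fails at once if a bystander is moved more than 20 mm (distance of any of shade_box, tape, dish from where it was at the start of the episode above 0.02 m).
It also fails if it takes over 45 s, if anything falls off the work surface, if the arm or the gripper's body presses on something with over 40 N, if the wrist force passes 120 N, or if a joint passes its speed limit or range.

ROBOT

A 6-joint arm with a two-finger parallel gripper is mounted at the origin on a cart in front of the work surface, level with it; the furniture and walls round the work are solid. World frame = base frame: x ahead of the robot, y to its left, z up, the work surface at z = 0. Lengths are in m, angles in rad, forces in N, time in s.
With the tool pointing down it reaches from about 0.275 to 0.75 m from the base axis. Payload 10.2 kg.
Tool frame: the origin (TCP) lies at the centre of the arm's flange, where the gripper is bolted on; the fingertips stand 173 mm ahead of it and the grasp point (between the pads) lies 155 mm ahead of it; z points along the fingers, y is the direction in which the jaws open and shut (so a half turn about z gives the same grasp; the last joint's range is limited). The gripper opens to 85 mm and grips with 20 to 120 N. Pads are 22 mm wide; open, the fingers measure 114 mm over their backs; the gripper's body (76 mm by 85 mm) begins 54 mm behind the grasp point. The pads swing forward as they close: fully open they stand 13 mm farther back than shut.
Start: joints at [1.118, 0.313, 1.498, -0, 1.331, -0.223], TCP at [0.12, 0.511, 0.405] pointing down, gripper open.
Joint ranges: [-2.94, 2.94], [-0.97, 2.17], [0.19, 2.56], [-1.23, 4.37], [0.02, 3.11], [-2.88, 2.88]. Speed limits (rad/s): [2.39, 2.39, 3.01, 3.14, 3.14, 3.14].

INTERFACE

Orientations are given as a rotation vector (axis times angle).
In Python, from station import r, read_camera gives the robot as it stands.
- The arm moves only by the shell command python3 -m creep 'ROWS'. ROWS is a JSON object of lists of equal length, an entry for each row: "translation": the shift along the world's x, y, z in m, a list of three; "rot": the turn, a rotation vector about the world's x, y, z in rad, a list of three; "jaw": the opening, from 0 (shut) to 1 (fully open). A call has 1 to 20 rows; each row shifts and turns the pose as measured when the row begins; what a row does not reach is not made up. A row lasts 1/10 s, in which the tool goes at most 50 mm and 8.59 degrees, less where a joint would pass 70% of its speed; a pose out of reach is approached as far as the arm can. A call is refused whole if a number of a shift passes 0.05 or a number of a turn 0.15, either way. A call with a gripper value outside its range is refused whole. The fingers move at their own pace and stop on an object; the grip force is fixed at half the most. Time passes only in rows, so rows that do not move let the fingers close. It gives the time, the measured TCP pose, the force and the opening at its end, in the units of the state.
- r.sense(): the state, without advancing time (a new reading comes with each control period).
- read_camera(name): name is "side" or "top"; returns a dict with "frame" (384x512x3 uint8, red, green, blue), "camera_matrix" (3x3 intrinsics, pixels), "dist" ([k1, k2, p1, p2, k3] as OpenCV has them; the pictures are not rectified), "rvec" (rotation vector, rad) and "tvec" (3), from world to camera coordinates, as OpenCV has them. Camera axes: x right, y down, z forward; pixel columns grow to the right and rows downward; lengths in m; the calibration is good to about 2 mm. A picture is of the moment at which its call begins. There is no depth.
- r.close_job(): hands the job in, once; it reports no verdict.
The state is a dict: "clock": time; "joint_pos": joint angles; "dq": joint speeds; "tau": joint torques, N m; "tcp_pos": TCP position; "tcp_rot": TCP orientation; "contact_force": force on the tool from outside, world axes, zero at the start; "ft_torque": the same for the moment, N m; "finger_gap": finger opening in m.
Only numpy, scipy, OpenCV 4.12 (cv2) and the standard library are available. Lean on these libraries where they do the work, as an engineer would, in place of code of your own. Each camera call takes 0.05 s, during which the arm holds its last target.

## Working session

There is one attempt and no reset: what is moved stays moved. The work goes in short steps, Python scripts to look and compute and a shell command to move; the robot and the scene stay as the last step left them, time stands still between calls to the robot, and variables do not carry over. Pictures are saved under pics/ and viewed, and the job is handed in when it is done.

```bash
ls; mkdir -p pics; python3 - <<'E'
from station import r, read_camera
import cv2
for n in("top","side"):
    c=read_camera(n); cv2.imwrite(f"pics/{n}0.png",c["frame"][...,::-1]); print(n,c["camera_matrix"],c["dist"],c["rvec"],c["tvec"])
print(r.sense())
E
```

```text
pics
top [[376.49969451   0.         251.18792862]
 [  0.         376.49969451 189.16364256]
 [  0.           0.           1.        ]] [-0.03510672  0.          0.          0.          0.        ] [ 2.10529994 -2.14282836  0.19796598] [0.0243897  0.59515733 1.03173937]
side [[361.69227959   0.         256.75620812]
 [  0.         361.69227959 191.47170126]
 [  0.           0.           1.        ]] [-0.10120764  0.          0.          0.          0.        ] [ 2.08789002 -0.14240922  0.07725092] [-0.60888759  0.08498586  0.84877718]
{'clock': 0.1, 'joint_pos': array([ 1.11762007e+00,  3.13405942e-01,  1.49834233e+00, -2.07627208e-05,
        1.33101986e+00, -2.23414164e-01]), 'dq': array([-0.00010206, -0.00050614, -0.00320934,  0.00119392, -0.00263944,
       -0.0007574 ]), 'tau': array([ 2.74930288e-03, -4.12898147e+01, -2.60137028e+01, -1.62774663e-04,
        2.99445805e-03,  5.19698358e-05]), 'tcp_pos': array([0.11957433, 0.51117179, 0.40419317]), 'tcp_rot': array([-3.60065808e-01, -3.12051637e+00,  1.75208658e-03]), 'contact_force': array([-0.02172432,  0.40134029,  0.43223008]), 'ft_torque': array([0.04483987, 0.01639328, 0.01309619]), 'finger_gap': 0.0853148466545742}
```

View pics/top0.png

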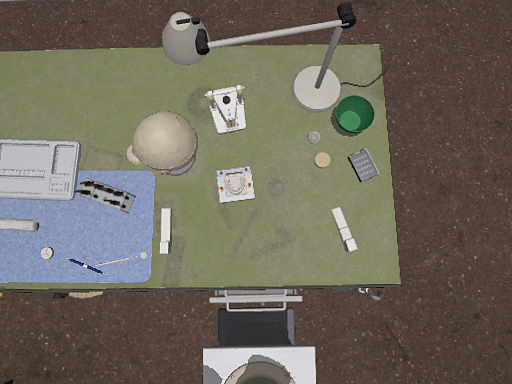

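View pics/side0.png

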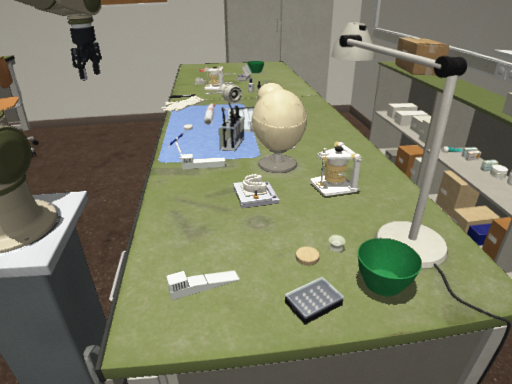

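The top view shows the base and cast at about (236,185), with white bars at (165,230) and (344,229). I'll zoom in to tell the bars apart.

```bash
cat > h.py <<'E'
import numpy as np, cv2
from station import r, read_camera
def cam(n):
    c=read_camera(n); c={k:np.asarray(v) for k,v in c.items()}
    c["R"]=cv2.Rodrigues(c["rvec"].astype(float))[0]; return c
def ray(c,uv,z):
    p=cv2.undistortPoints(np.array(uv,float).reshape(-1,1,2),c["camera_matrix"],c["dist"]).reshape(-1,2)
    d=np.c_[p,np.ones(len(p))]@c["R"]; o=-c["R"].T@c["tvec"].ravel()
    return o+d*((z-o[2])/d[:,2])[:,None]
def proj(c,P):
    return cv2.projectPoints(np.array(P,float).reshape(-1,3),c["rvec"].astype(float),c["tvec"].astype(float),c["camera_matrix"],c["dist"])[0].reshape(-1,2)
def crop(c,x,y,w,h,s,name,marks=()):
    f=c["frame"][y:y+h,x:x+w,::-1].copy(); f=cv2.resize(f,None,fx=s,fy=s,interpolation=cv2.INTER_CUBIC)
    for m in marks: cv2.circle(f,(int((m[0]-x+.5)*s),int((m[1]-y+.5)*s)),2,(0,0,255),-1)
    cv2.imwrite(name,f)
E
python3 - <<'E'
from h import *
t=cam("top"); s=cam("side")
crop(t,150,200,40,60,8,"pics/a.png");crop(t,325,200,40,60,8,"pics/b.png");crop(t,210,155,50,55,8,"pics/c.png")
import cv2
cv2.imwrite("pics/abc.png",np.hstack([cv2.resize(cv2.imread(f"pics/{k}.png"),(int(w),440)) for k,w in(("a",250),("b",250),("c",300))]))
crop(s,160,260,90,45,8,"pics/d.png");crop(s,170,150,65,30,8,"pics/e.png")
a=cv2.imread("pics/d.png");b=cv2.imread("pics/e.png");b=cv2.copyMakeBorder(b,0,0,0,a.shape[1]-b.shape[1],0)
cv2.imwrite("pics/de.png",np.vstack([a,b])[:600])
E
```

```text
(no output)
```

View pics/abc.png

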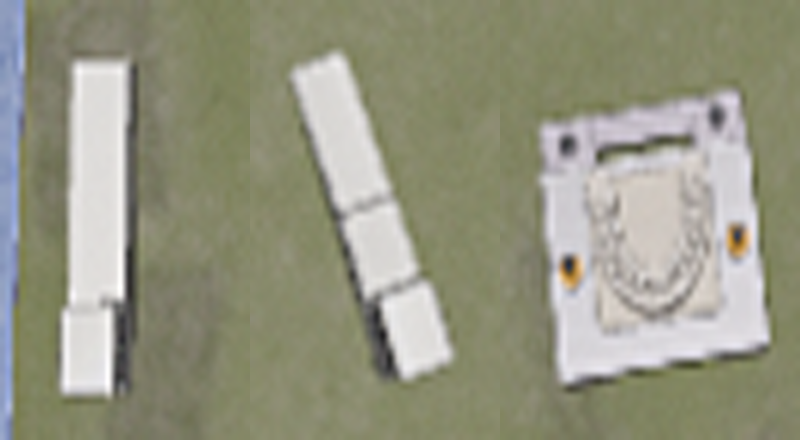

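View pics/de.png

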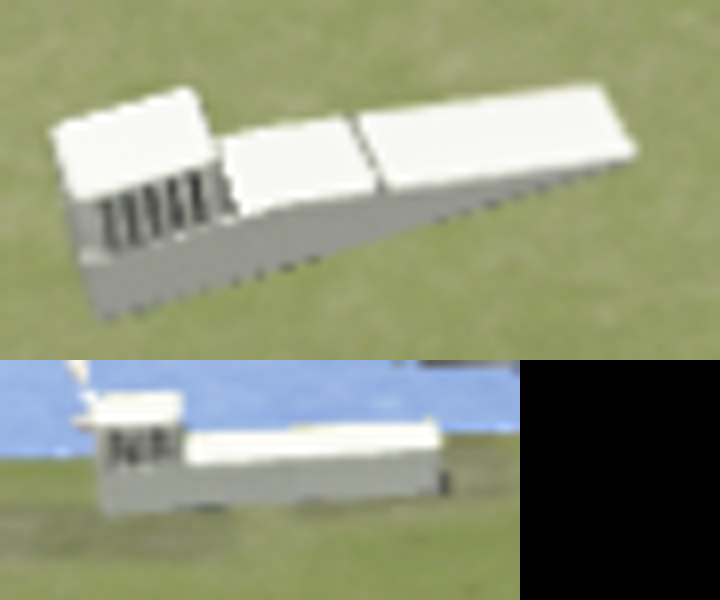

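The right bar at (344,229) in the top view is the wedge: it has a score line and tapers in the side view. The left bar has a constant blade. Now I'll measure.

```bash
python3 - <<'E'
from h import *
t=cam("top"); s=cam("side")
def full(p,x0,y0,sx,sy): p=np.array(p,float); return np.c_[p[:,0]/sx+x0-.5,p[:,1]/sy+y0-.5]
g=full([(130,293),(178,278),(205,358),(155,380)],325,200,6.25,7.333)
tp=full([(40,75),(92,52)],325,200,6.25,7.333)
G=ray(t,g,.04);T=ray(t,tp,.003);print("top grip",G[:,:2].round(4).tolist(),G.mean(0),"tip",T[:,:2].round(4).tolist(),T.mean(0))
g=full([(52,130),(192,88),(215,155),(75,198)],160,260,8,8);tp=full([(600,85),(638,150)],160,260,8,8)
G2=ray(s,g,.04);T2=ray(s,tp,.003);print("side",G2[:,:2].round(4).tolist(),G2.mean(0),T2[:,:2].round(4).tolist(),T2.mean(0))
for a,b in((G,T),(G2,T2)):
    d=(b.mean(0)-a.mean(0))[:2];print("len",np.hypot(*d),"yaw",np.arctan2(d[1],d[0]))
# base
b=full([(65,380),(270,348)],210,155,6,8);B=ray(t,b,.020);print("plate front top",B[:,:2],B.mean(0),np.linalg.norm(B[0]-B[1]))
b=full([(42,125),(240,92)],210,155,6,8);C=ray(t,b,.012);print("rear",C[:,:2],C.mean(0),np.linalg.norm(C[0]-C[1]))
for d in(B[0]-B[1],C[0]-C[1]): print(np.arctan2(-d[0],d[1]))
d=(C.mean(0)-B.mean(0));print(np.arctan2(d[1],d[0]),np.linalg.norm(d[:2]))
crop(s,225,165,60,45,12,"pics/f.png")
E
```

```text
top grip [[0.447, -0.2531], [0.4524, -0.2756], [0.4212, -0.286], [0.4132, -0.2625]] [ 0.4334773  -0.26930403  0.04      ] tip [[0.5383, -0.2244], [0.5473, -0.2501]] [ 0.54278177 -0.23724229  0.003     ]
side [[0.4128, -0.2661], [0.444, -0.2559], [0.4499, -0.2788], [0.4195, -0.2887]] [ 0.43156506 -0.27236336  0.04      ] [[0.5393, -0.226], [0.5465, -0.2503]] [ 0.54293856 -0.23816992  0.003     ]
len 0.11390971246138168 yaw 0.28532181090152453
len 0.11650428705420586 yaw 0.2978809365380319
plate front top [[0.56505358 0.1059706 ]
 [0.57527431 0.00443826]] [0.57016395 0.05520443 0.02      ] 0.10204547742093763
rear [[0.66431902 0.11803481]
 [0.67539479 0.01766658]] [0.6698569  0.06785069 0.012     ] 0.1009774911881554
0.10032683105906885
0.10990663512452979
0.12617822196841366 0.10049185595788644
```

View pics/f.png

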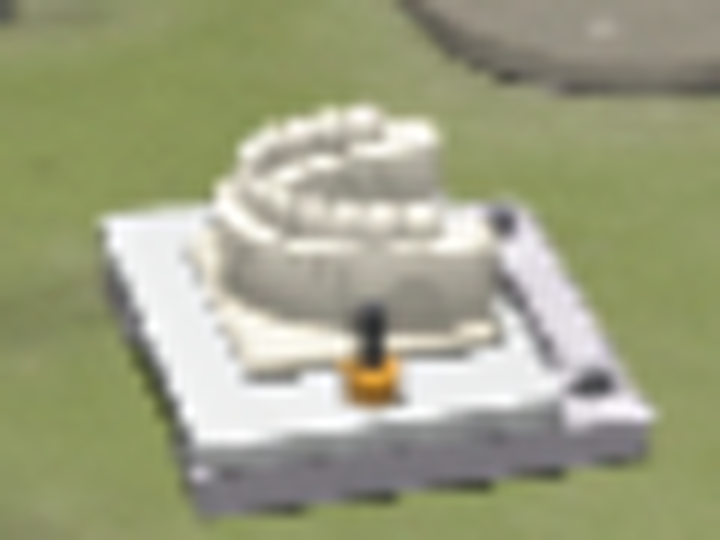

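```bash
python3 -m creep '{"translation":[[0.034,-0.036,0],[0.034,-0.036,0],[0.034,-0.036,0],[0.034,-0.036,0],[0.034,-0.036,0],[0.034,-0.036,0],[0.034,-0.036,0],[0.034,-0.036,0],[0.004,-0.049,0],[0.004,-0.049,0],[0.004,-0.049,0],[0.004,-0.049,0],[0.004,-0.049,0],[0.004,-0.049,0],[0.004,-0.049,0],[0.004,-0.049,0],[0.004,-0.049,0],[0.004,-0.049,0]],"rot":[[0,0,0.03],[0,0,0.03],[0,0,0.03],[0,0,0.03],[0,0,0.03],[0,0,0.03],[0,0,0.03],[0,0,0.03],[0,0,0.03],[0,0,0.03],[0,0,0.03],[0,0,0.03],[0,0,0.03],[0,0,0.03],[0,0,0.03],[0,0,0.03],[0,0,0.03],[0,0,0.03]],"jaw":[1,1,1,1,1,1,1,1,1,1,1,1,1,1,1,1,1,1]}'
cat >> h.py <<'E'
from scipy.spatial.transform import Rotation as Rot
def st():
    s=r.sense(); R=Rot.from_rotvec(s["tcp_rot"]).as_matrix()
    print("t",s["clock"],"tcp",s["tcp_pos"].round(4),"z",R[:,2].round(4),"yyaw",np.arctan2(R[1,1],R[0,1]).round(4),"grasp",(s["tcp_pos"]+.155*R[:,2]).round(4),"F",np.round(s["contact_force"],1),"gap",round(s["finger_gap"],4),"q",s["joint_pos"].round(2)); return s
E
python3 -c "
from h import *; st()
s=cam('side')
b=np.array([[100,220],[190,447],[650,412],[510,205]])/12+[225,165]-.5
B=ray(s,b[:2],.02);C=ray(s,b[2:],.012);print(B,B.mean(0),np.linalg.norm(B[0]-B[1]),C,np.linalg.norm(C[0]-C[1]))"
```

```text
clock: 2.1
tcp_pos: [0.4294, -0.2801, 0.4053]
tcp_rot: [-0.532, 3.091, 0.001]
contact_force: [0.6, 0.4, 0.4]
finger_gap: 0.0852
t 2.1 tcp [ 0.4294 -0.2801  0.4053] z [ 0.0051  0.0012 -1.    ] yyaw 1.9119 grasp [ 0.4302 -0.2799  0.2503] F [0.6 0.4 0.4] gap 0.0852 q [-0.81  0.28  1.53  0.    1.32 -2.72]
[[0.56238064 0.10585799 0.02      ]
 [0.57339749 0.00377186 0.02      ]] [0.56788906 0.05481493 0.02      ] 0.10267886457872892 [[0.67393953 0.01735063 0.012     ]
 [0.65893528 0.11447155 0.012     ]] 0.09827308592908197
```

```bash
python3 -m creep '{"translation":[[0.002,0.009,-0.03],[0,0,-0.045],[0,0,-0.045],[0,0,-0.02],[0,0,0],[0,0,0]],"rot":[[0,0,-0.048],[0,0,0],[0,0,0],[0,0,0],[0,0,0],[0,0,0]],"jaw":[1,1,1,1,1,1]}'
python3 - <<'E'
from h import *
st(); t=cam("top"); s=cam("side"); crop(t,290,180,90,75,8,"pics/g.png"); crop(s,130,190,120,120,5,"pics/i.png")
E
```

```text
clock: 2.75
tcp_pos: [0.4303, -0.2796, 0.2606]
tcp_rot: [-0.443, 3.104, -0.008]
contact_force: [0.0, 0.8, 1.1]
finger_gap: 0.0855
t 2.75 tcp [ 0.4303 -0.2796  0.2606] z [ 0.0067 -0.0039 -1.    ] yyaw 1.854 grasp [ 0.4314 -0.2802  0.1056] F [0.  0.8 1.1] gap 0.0855 q [-0.81  0.45  1.71  0.    0.97 -2.66]
```

View pics/i.png

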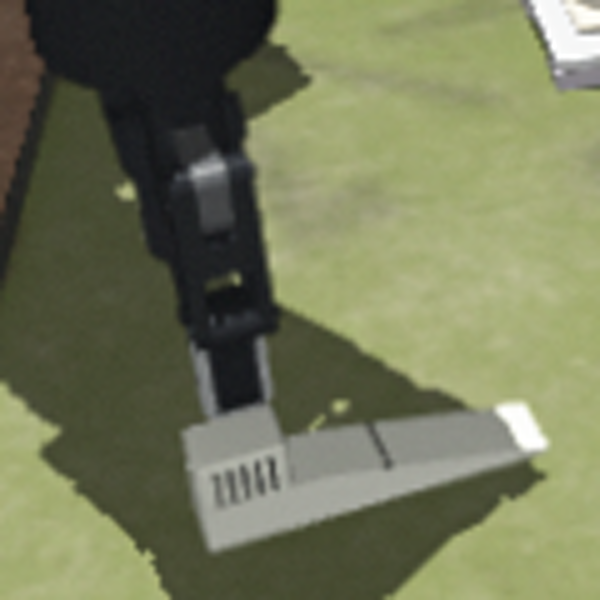

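View pics/g.png

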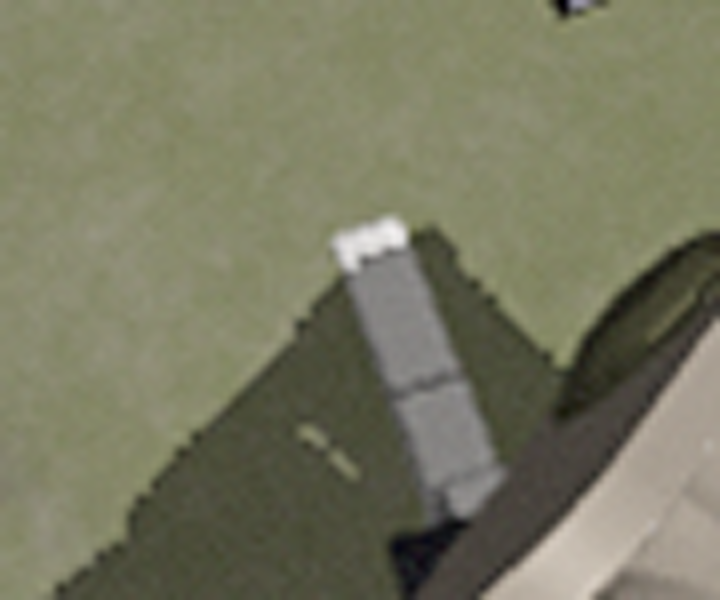

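The fingers stand above the grip block but about 9 mm short in y. I'll correct that, then descend.

```bash
python3 -m creep '{"translation":[[0.001,0.009,0],[0,0,0],[0,0,0]],"rot":[[0.004,0.007,0.008],[0,0,0],[0,0,0]],"jaw":[1,1,1]}'; python3 -c "
from h import *; st()"
```

```text
clock: 3.15
tcp_pos: [0.432, -0.27, 0.2642]
tcp_rot: [-0.457, 3.105, -0.008]
contact_force: [0.2, 0.1, 0.2]
finger_gap: 0.0855
t 3.15 tcp [ 0.432  -0.27    0.2642] z [ 0.0041 -0.0045 -1.    ] yyaw 1.8632 grasp [ 0.4326 -0.2707  0.1092] F [0.2 0.1 0.2] gap 0.0855 q [-0.79  0.44  1.72 -0.    0.98 -2.65]
```

```bash
python3 -m creep '{"translation":[[0,0,-0.03],[0,0,-0.03],[0,0,-0.018],[0,0,-0.004],[0,0,0],[0,0,0]],"rot":[[0.004,0.004,0],[0,0,0],[0,0,0],[0,0,0],[0,0,0],[0,0,0]],"jaw":[1,1,1,1,1,1]}'; python3 -c "
from h import *; st()
s=cam('side'); crop(s,130,190,120,120,5,'pics/j.png')"
```

```text
clock: 3.75
tcp_pos: [0.433, -0.2704, 0.1836]
tcp_rot: [-0.458, 3.103, -0.011]
contact_force: [-0.4, -0.1, 0.9]
finger_gap: 0.0854
t 3.75 tcp [ 0.433  -0.2704  0.1836] z [ 0.006  -0.0065 -1.    ] yyaw 1.864 grasp [ 0.4339 -0.2714  0.0286] F [-0.4 -0.1  0.9] gap 0.0854 q [-0.79  0.57  1.77 -0.    0.79 -2.65]
```

View pics/j.png

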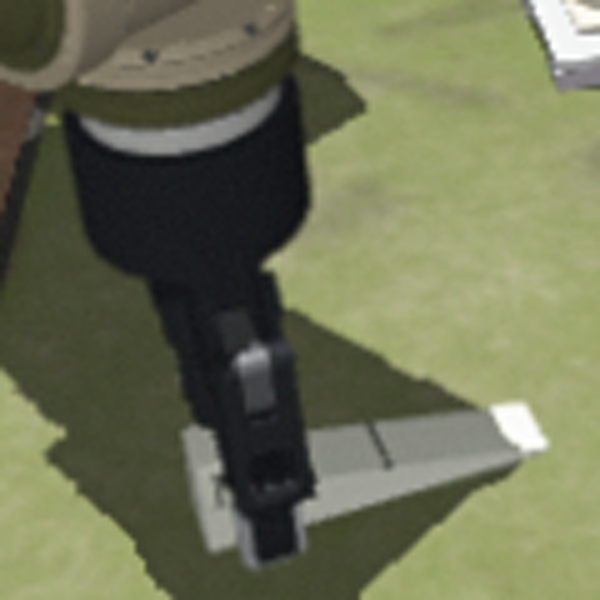

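```bash
python3 -m creep '{"translation":[[-0.001,0.001,-0.003],[0,0,0],[0,0,0],[0,0,0],[0,0,0],[0,0,0],[0,0,0],[0,0,0],[0,0,0],[0,0,0]],"rot":[[0.006,0.006,0],[0,0,0],[0,0,0],[0,0,0],[0,0,0],[0,0,0],[0,0,0],[0,0,0],[0,0,0],[0,0,0]],"jaw":[1,1,0.6,0.45,0.3,0.15,0,0,0,0]}'; python3 -c "
from h import *; st()
s=cam('side'); crop(s,130,190,120,120,5,'pics/k.png')"
```

```text
clock: 4.8
tcp_pos: [0.4324, -0.2698, 0.1831]
tcp_rot: [-0.459, 3.105, -0.006]
contact_force: [1.2, 0.0, 1.4]
finger_gap: 0.0255
t 4.8 tcp [ 0.4324 -0.2698  0.1831] z [ 0.0029 -0.0035 -1.    ] yyaw 1.8641 grasp [ 0.4328 -0.2704  0.0281] F [1.2 0.  1.4] gap 0.0255 q [-0.79  0.57  1.77 -0.    0.79 -2.65]
```

View pics/k.png

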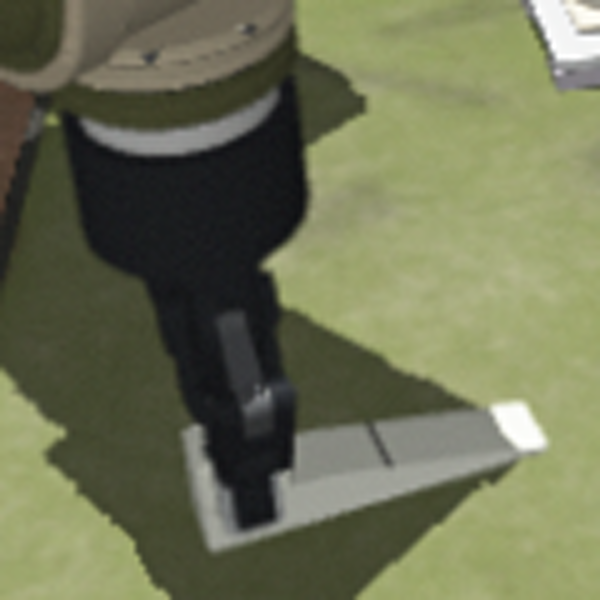

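Gripped, with a gap of 25.5 mm against the 26 mm block. Next: lift slightly, then go to a staging point in front of the mouth.

```bash
python3 -m creep '{"translation":[[0,0,0.012],[0,0,0.014],[0,0.03,0.004],[0,0.04,0],[0,0.04,0],[0,0.04,0],[0,0.04,0],[0,0.04,0],[0,0.04,0],[0,0.025,0],[0,0,0],[0,0,0]],"rot":[[0,0,0],[0,0,0],[0,0,-0.026],[0,0,-0.026],[0,0,-0.026],[0,0,-0.026],[0,0,-0.026],[0,0,-0.026],[0,0,-0.026],[0,0,0],[0,0,0],[0,0,0]],"jaw":[0,0,0,0,0,0,0,0,0,0,0,0]}'; python3 -c "
from h import *; st()
s=cam('side'); crop(s,130,130,150,112,5,'pics/l.png')
s=cam('top'); crop(s,190,150,100,75,8,'pics/m.png')"
```

```text
clock: 6.05
tcp_pos: [0.43, 0.0354, 0.2212]
tcp_rot: [-0.159, 3.131, -0.011]
contact_force: [-0.2, -1.0, -1.9]
finger_gap: 0.0251
t 6.05 tcp [0.43   0.0354 0.2212] z [ 0.0074 -0.0068 -0.9999] yyaw 1.6725 grasp [0.4312 0.0343 0.0662] F [-0.2 -1.  -1.9] gap 0.0251 q [-0.19  0.37  1.98 -0.01  0.78 -1.86]
```

View pics/l.png

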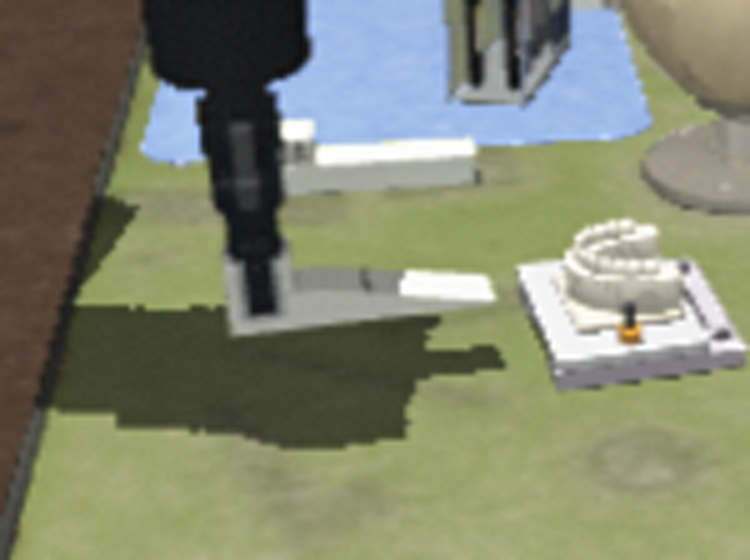

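View pics/m.png

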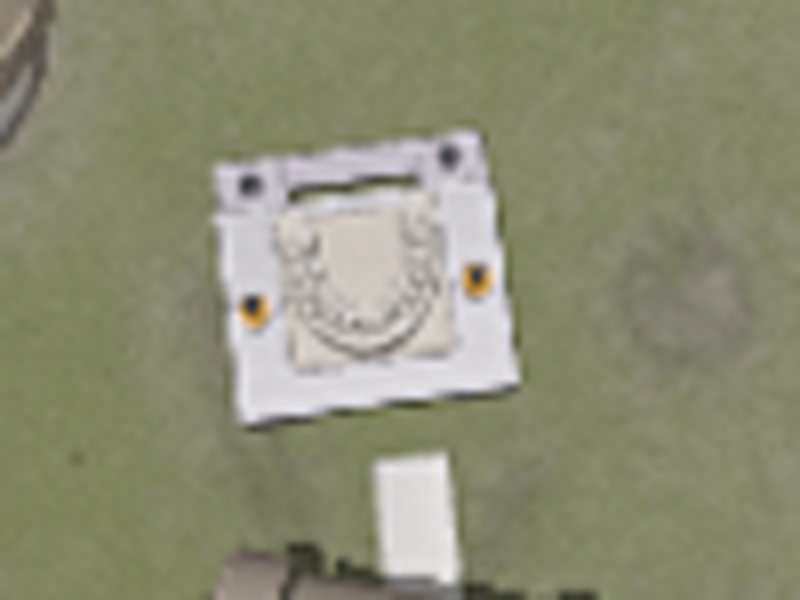

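```bash
python3 -m creep '{"translation":[[0,0.004,-0.015],[0,0,-0.013],[0,0,-0.004],[0,0,0],[0,0,0]],"rot":[[0.007,0.007,0.005],[0,0,0],[0,0,0],[0,0,0],[0,0,0]],"jaw":[0,0,0,0,0]}'; python3 -c "
from h import *; st()
s=cam('side'); crop(s,160,150,130,75,6,'pics/n.png')
s=cam('top'); crop(s,190,150,100,75,8,'pics/o.png')"
```

```text
clock: 6.65
tcp_pos: [0.4311, 0.0346, 0.1893]
tcp_rot: [-0.155, 3.136, -0.0]
contact_force: [0.1, 0.5, -0.7]
finger_gap: 0.025
t 6.65 tcp [0.4311 0.0346 0.1893] z [ 2.e-03 -2.e-04 -1.e+00] yyaw 1.6694 grasp [0.4314 0.0346 0.0343] F [ 0.1  0.5 -0.7] gap 0.025 q [-0.19  0.44  1.99  0.    0.71 -1.86]
```

View pics/n.png

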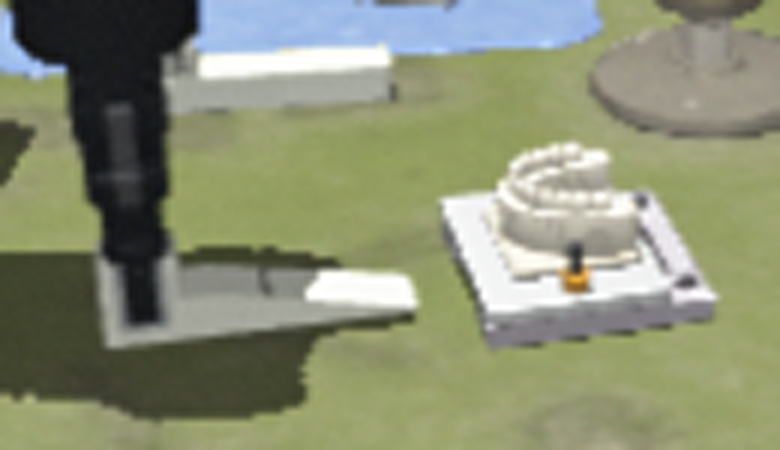

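View pics/o.png

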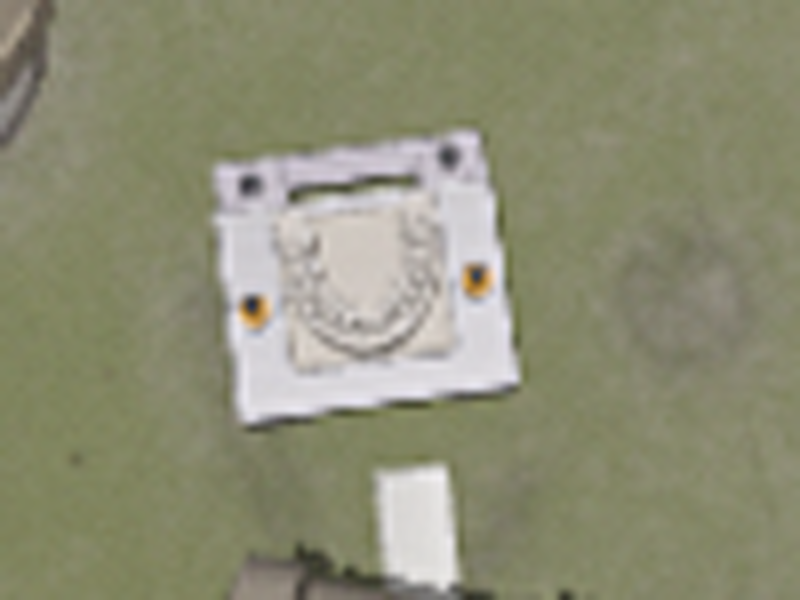

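```bash
python3 - <<'E'
from h import *
t=cam("top"); p=np.array([(376,474),(448,465),(243,421),(519,386),(215,168),(480,132)])/8+[190,150]-.5
T=ray(t,p[:2],.009);B=ray(t,p[2:4],.02);C=ray(t,p[4:],.012)
s=cam("side");q=np.array([(408,277),(417,310),(441,200),(488,322),(716,297)])/6+[160,150]-.5
T2=ray(s,q[:2],.009);B2=ray(s,q[2:4],.02)
print(T.mean(0),T2.mean(0),B.mean(0),B2.mean(0),C.mean(0),np.linalg.norm(B[0]-B[1]),np.linalg.norm(B2[0]-B2[1]))
for a,b in((B[0],B[1]),(B2[0],B2[1]),(C[0],C[1]),(T[0],T[1])): d=a-b;print("yaw",np.arctan2(-d[0],d[1]))
d=(C.mean(0)-B.mean(0));print(np.arctan2(d[1],d[0]))
g=r.sense()["tcp_pos"][:2]
for X,M in((T,B),(T2,B2)):
    y=.11;u=np.array([np.cos(y),np.sin(y)]);n=np.array([-u[1],u[0]]);m=M.mean(0)[:2];tt=X.mean(0)[:2]
    print("tip rel mouth",(tt-m)@u,(tt-m)@n,"tcp",(g-m)@u,(g-m)@n,"tip-tcp",(tt-g)@u)
E
```

```text
[0.54698438 0.04520411 0.009     ] [0.54512153 0.04287794 0.009     ] [0.57036788 0.05606321 0.02      ] [0.56841356 0.05132609 0.02      ] [0.66927563 0.06804059 0.012     ] 0.10316029296790187 0.1095041424300158
yaw 0.11005604974140298
yaw 0.1020652238180631
yaw 0.12088209073330178
yaw 0.10778559389224172
0.12050975489949743
tip rel mouth -0.024434268161068733 -0.008226463753663532 tcp -0.1407938674479613 -0.005600924449308875 tip-tcp 0.11635959928689256
tip rel mouth -0.02407867485943188 -0.005840136386132681 tcp -0.13833131917267427 -0.0011069815568053225 tip-tcp 0.11425264431324238
```

```bash
python3 -m creep '{"translation":[[-0.001,0.006,-0.003],[0,0,-0.003],[0,0,0],[0,0,0],[0,0,0]],"rot":[[0,0,0.012],[0,0,0],[0,0,0],[0,0,0],[0,0,0]],"jaw":[0,0,0,0,0]}'; python3 -c "
from h import *; st()"
```

```text
clock: 7.35
tcp_pos: [0.4299, 0.0419, 0.1832]
tcp_rot: [-0.178, 3.134, -0.001]
contact_force: [-0.3, -1.0, -1.4]
finger_gap: 0.0252
t 7.35 tcp [0.4299 0.0419 0.1832] z [ 3.1e-03 -3.0e-04 -1.0e+00] yyaw 1.684 grasp [0.4304 0.0418 0.0282] F [-0.3 -1.  -1.4] gap 0.0252 q [-0.18  0.45  2.    0.    0.69 -1.86]
```

```bash
python3 -m creep '{"translation":[[0,0,-0.002],[0,0,0],[0,0,0]],"rot":[[0,0.003,0],[0,0,0],[0,0,0]],"jaw":[0,0,0]}'; python3 -c "
from h import *; st()
s=cam('side'); crop(s,160,150,130,75,6,'pics/p.png')"
```

```text
clock: 7.65
tcp_pos: [0.4306, 0.0418, 0.1838]
tcp_rot: [-0.178, 3.134, -0.002]
contact_force: [0.2, 0.6, -0.3]
finger_gap: 0.0251
t 7.65 tcp [0.4306 0.0418 0.1838] z [ 2.8e-03 -8.0e-04 -1.0e+00] yyaw 1.6841 grasp [0.4311 0.0417 0.0288] F [ 0.2  0.6 -0.3] gap 0.0251 q [-0.18  0.45  1.99 -0.    0.69 -1.86]
```

View pics/p.png

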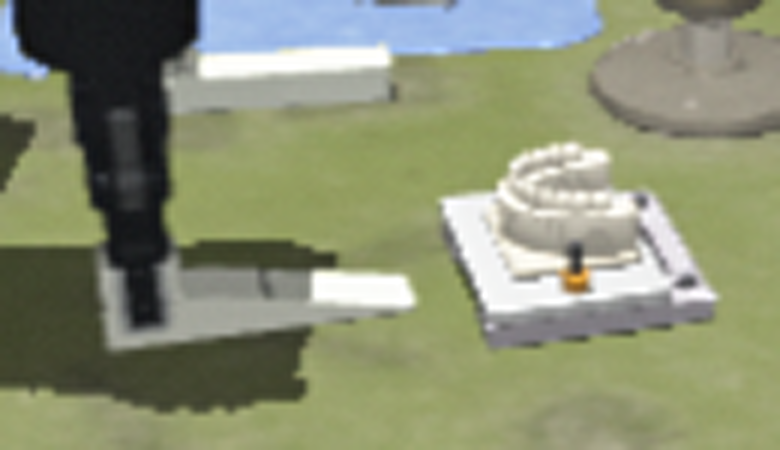

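```bash
python3 - <<'E'
from h import *
s=cam("side");g=r.sense()["tcp_pos"]; y=.113;u=np.array([np.cos(y),np.sin(y)]);n=np.array([-u[1],u[0]])
for h in(0,.005):
    P=[np.r_[g[:2]+a*u+b*n,h+c] for a,b,c in((-.017,-.013,0),(.115,-.013,0),(.115,-.013,.003),(.115,.013,.003))]
    print(h,((proj(s,P)-[160,150]+.5)*6).round(1).tolist())
E
```

```text
0 [[111.2, 352.2], [416.1, 311.9], [415.8, 306.1], [405.4, 276.7]]
0.005 [[109.9, 342.2], [415.6, 302.1], [415.4, 296.2], [404.9, 267.1]]
```

The wedge sits flat on the worktop and is aligned. Now I'll push the first 40 mm, putting the tip about 16 mm under the plate.

```bash
python3 -m creep '{"translation":[[0.01,0.001,-0.001],[0.01,0.001,0],[0.01,0.001,0],[0.01,0.001,0],[0,0,0],[0,0,0]],"rot":[[0,0.003,0],[0,0,0],[0,0,0],[0,0,0],[0,0,0],[0,0,0]],"jaw":[0,0,0,0,0,0]}'; python3 -c "
from h import *; st()
s=cam('side'); crop(s,160,150,130,75,6,'pics/q.png')
s=cam('top'); crop(s,190,150,100,75,8,'pics/r.png')"
```

```text
clock: 8.35
tcp_pos: [0.4712, 0.0461, 0.1836]
tcp_rot: [0.178, -3.128, 0.0]
contact_force: [-2.2, -0.7, 1.9]
finger_gap: 0.0252
t 8.35 tcp [0.4712 0.0461 0.1836] z [-8.3e-03 -8.0e-04 -1.0e+00] yyaw 1.6847 grasp [0.47   0.0459 0.0286] F [-2.2 -0.7  1.9] gap 0.0252 q [-0.15  0.52  1.87 -0.    0.76 -1.83]
```

View pics/q.png

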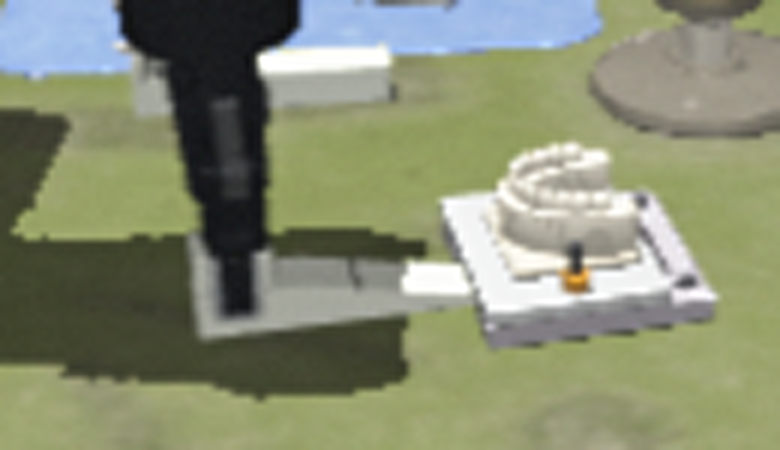

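View pics/r.png

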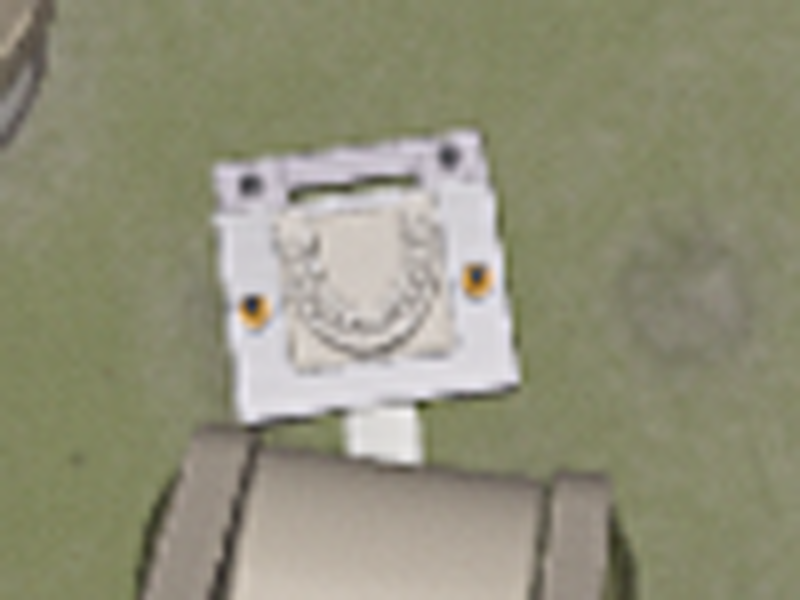

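```bash
python3 -m creep '{"translation":[[0.007,0.001,0],[0.008,0.001,0],[0.008,0.001,0],[0,0,0],[0,0,0]],"rot":[[0,-0.006,0],[0,0,0],[0,0,0],[0,0,0],[0,0,0]],"jaw":[0,0,0,0,0]}'; python3 -c "
from h import *; st()
s=cam('side'); crop(s,160,150,130,75,6,'pics/s.png')
"
```

```text
clock: 8.95
tcp_pos: [0.4956, 0.0493, 0.1831]
tcp_rot: [0.178, -3.133, 0.001]
contact_force: [-1.9, -0.5, 1.7]
finger_gap: 0.0249
t 8.95 tcp [0.4956 0.0493 0.1831] z [-3.4e-03 -6.0e-04 -1.0e+00] yyaw 1.6845 grasp [0.4951 0.0492 0.0281] F [-1.9 -0.5  1.7] gap 0.0249 q [-0.14  0.56  1.8  -0.    0.79 -1.82]
```

View pics/s.png

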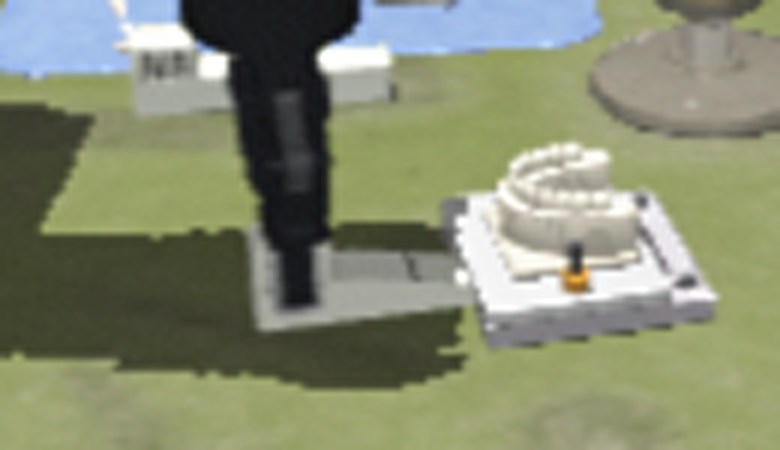

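```bash
for i in 1; do python3 -m creep '{"translation":[[0.003,0.0003,0],[0,0,0]],"rot":[[0,0,0],[0,0,0]],"jaw":[0,0]}'; done; python3 -c "
from h import *; st()"; python3 -m creep '{"translation":[[0.003,0.0003,0],[0,0,0]],"rot":[[0,0,0],[0,0,0]],"jaw":[0,0]}';  python3 -c "
from h import *; st()"; python3 -m creep '{"translation":[[0.003,0.0003,0],[0,0,0]],"rot":[[0,0,0],[0,0,0]],"jaw":[0,0]}';  python3 -c "
from h import *; st()"
```

```text
clock: 9.2
tcp_pos: [0.4987, 0.0496, 0.1833]
tcp_rot: [0.178, -3.133, 0.001]
contact_force: [1.0, -0.5, -0.0]
finger_gap: 0.0248
t 9.2 tcp [0.4987 0.0496 0.1833] z [-3.2e-03 -5.0e-04 -1.0e+00] yyaw 1.6844 grasp [0.4982 0.0495 0.0283] F [ 1.  -0.5 -0. ] gap 0.0248 q [-0.13  0.56  1.79 -0.    0.79 -1.82]
clock: 9.4
tcp_pos: [0.5017, 0.05, 0.1832]
tcp_rot: [0.178, -3.133, 0.0]
contact_force: [1.9, 1.3, -0.6]
finger_gap: 0.0249
t 9.4 tcp [0.5017 0.05   0.1832] z [-3.6e-03 -5.0e-04 -1.0e+00] yyaw 1.6844 grasp [0.5012 0.0499 0.0282] F [ 1.9  1.3 -0.6] gap 0.0249 q [-0.13  0.57  1.78 -0.    0.8  -1.82]
clock: 9.6
tcp_pos: [0.5036, 0.0502, 0.1831]
tcp_rot: [0.178, -3.127, 0.0]
contact_force: [2.8, -0.8, -0.8]
finger_gap: 0.0254
t 9.6 tcp [0.5036 0.0502 0.1831] z [-9.7e-03 -6.0e-04 -1.0e+00] yyaw 1.6846 grasp [0.5021 0.0501 0.0281] F [ 2.8 -0.8 -0.8] gap 0.0254 q [-0.13  0.57  1.78 -0.    0.81 -1.81]
```

```bash
python3 -m creep '{"translation":[[0,0,0],[0,0,0]],"rot":[[0,0,0],[0,0,0]],"jaw":[0,0]}'; python3 -c "
from h import *
for i in range(4): st()
s=cam('side'); crop(s,190,150,100,60,8,'pics/u.png')
"
```

```text
clock: 9.8
tcp_pos: [0.5036, 0.0502, 0.1831]
tcp_rot: [0.178, -3.127, -0.0]
contact_force: [-2.2, -0.3, 0.6]
finger_gap: 0.0253
t 9.8 tcp [0.5036 0.0502 0.1831] z [-9.5e-03 -5.0e-04 -1.0e+00] yyaw 1.6843 grasp [0.5022 0.0501 0.0281] F [-2.2 -0.3  0.6] gap 0.0253 q [-0.13  0.57  1.78 -0.    0.81 -1.81]
t 9.8 tcp [0.5036 0.0502 0.1831] z [-9.5e-03 -5.0e-04 -1.0e+00] yyaw 1.6843 grasp [0.5022 0.0501 0.0281] F [-2.2 -0.3  0.6] gap 0.0253 q [-0.13  0.57  1.78 -0.    0.81 -1.81]
t 9.8 tcp [0.5036 0.0502 0.1831] z [-9.5e-03 -5.0e-04 -1.0e+00] yyaw 1.6843 grasp [0.5022 0.0501 0.0281] F [-2.2 -0.3  0.6] gap 0.0253 q [-0.13  0.57  1.78 -0.    0.81 -1.81]
t 9.8 tcp [0.5036 0.0502 0.1831] z [-9.5e-03 -5.0e-04 -1.0e+00] yyaw 1.6843 grasp [0.5022 0.0501 0.0281] F [-2.2 -0.3  0.6] gap 0.0253 q [-0.13  0.57  1.78 -0.    0.81 -1.81]
```

View pics/u.png

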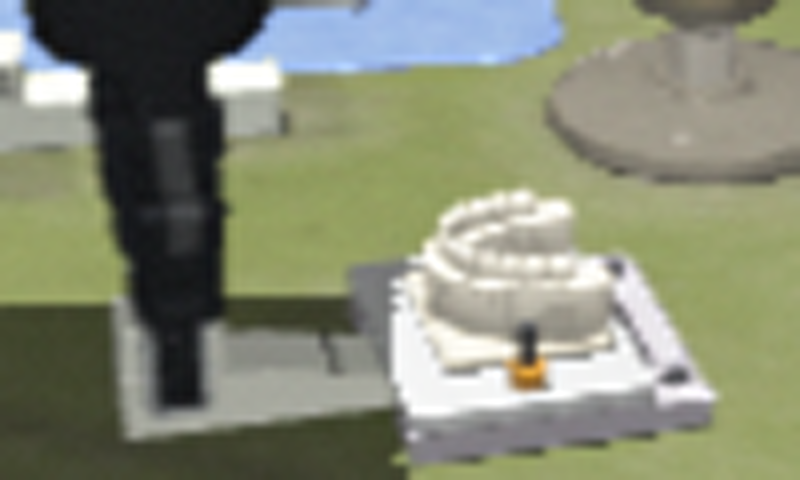

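Contact began as predicted, with about 15 mm left by the estimate. Continuing in small monitored steps.

```bash
python3 -m creep '{"translation":[[0.003,0.0003,0],[0.003,0.0003,0],[0,0,0]],"rot":[[0,-0.005,0],[0,0,0],[0,0,0]],"jaw":[0,0,0]}';  python3 -c "
from h import *; st()
s=cam('side'); crop(s,190,150,100,60,8,'pics/v.png')"
```

```text
clock: 10.15
tcp_pos: [0.5066, 0.0505, 0.1831]
tcp_rot: [0.179, -3.116, 0.0]
contact_force: [3.2, 0.7, 0.4]
finger_gap: 0.0249
t 10.15 tcp [0.5066 0.0505 0.1831] z [-0.0203 -0.0014 -0.9998] yyaw 1.6854 grasp [0.5035 0.0502 0.0282] F [3.2 0.7 0.4] gap 0.0249 q [-0.13  0.58  1.76 -0.01  0.82 -1.81]
```

View pics/v.png

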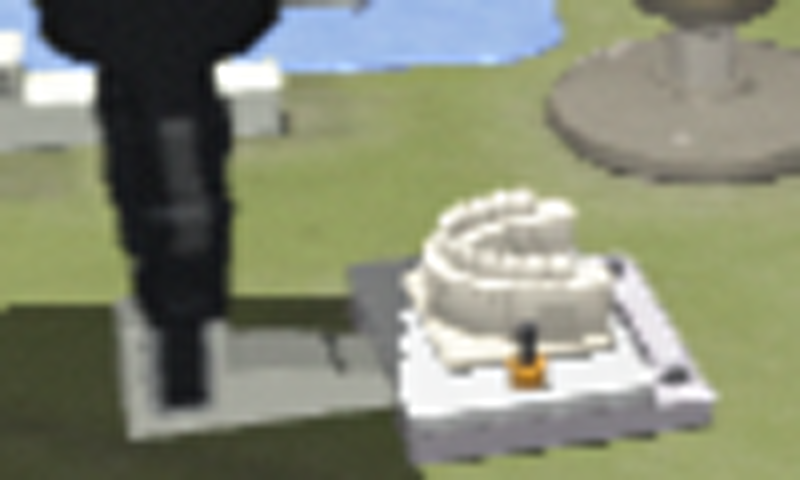

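```bash
python3 -m creep '{"translation":[[0.002,0.0002,0],[0.002,0.0002,0],[0,0,0]],"rot":[[0,-0.015,0],[0,-0.008,0],[0,-0.004,0]],"jaw":[0,0,0]}';  python3 -c "
from h import *; s=st(); print(s['ft_torque'])
s=cam('side'); crop(s,190,150,100,60,8,'pics/w.png')"
```

```text
clock: 10.5
tcp_pos: [0.5068, 0.0508, 0.183]
tcp_rot: [0.182, -3.124, 0.001]
contact_force: [1.4, 0.1, -1.8]
finger_gap: 0.0252
t 10.5 tcp [0.5068 0.0508 0.183 ] z [-0.0119 -0.0015 -0.9999] yyaw 1.6871 grasp [0.505  0.0506 0.028 ] F [ 1.4  0.1 -1.8] gap 0.0252 q [-0.13  0.58  1.77 -0.    0.81 -1.81]
[-0.0123833  -0.30569254 -0.12504898]
```

View pics/w.png

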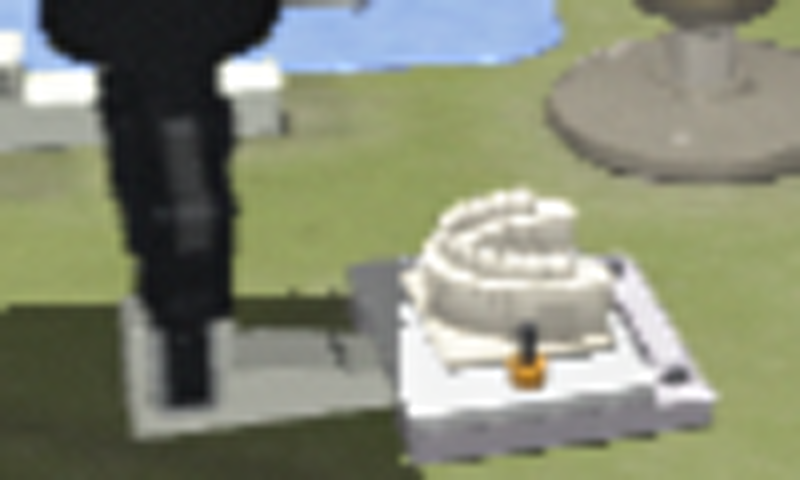

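```bash
python3 -m creep '{"translation":[[0.004,0.0004,0],[0.004,0.0004,0],[0,0,0]],"rot":[[0,-0.012,0],[0,-0.012,0],[0,-0.005,0]],"jaw":[0,0,0]}';  python3 -c "
from h import *; s=st(); print(s['ft_torque'])
s=cam('side'); crop(s,190,150,100,60,8,'pics/x.png')"
```

```text
clock: 10.85
tcp_pos: [0.5102, 0.0517, 0.183]
tcp_rot: [0.186, -3.129, 0.002]
contact_force: [5.6, 0.3, -2.5]
finger_gap: 0.0251
t 10.85 tcp [0.5102 0.0517 0.183 ] z [-0.0069 -0.0015 -1.    ] yyaw 1.6894 grasp [0.5091 0.0515 0.028 ] F [ 5.6  0.3 -2.5] gap 0.0251 q [-0.13  0.58  1.76 -0.    0.81 -1.81]
[ 0.01052824 -0.4148613  -0.03499369]
```

View pics/x.png

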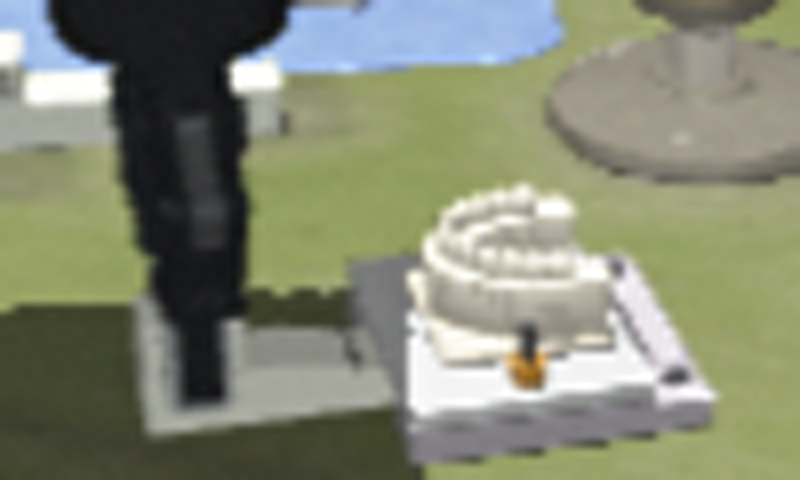

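```bash
cat >> h.py <<'E'
def lift():
    ref=cv2.imread("pics/side0.png",0).astype(np.float32); c=cam("side"); f=cv2.cvtColor(c["frame"],cv2.COLOR_RGB2GRAY).astype(np.float32)
    t=ref[172:197,243:266]; k=8
    up=lambda a:cv2.resize(a,None,fx=k,fy=k,interpolation=cv2.INTER_CUBIC)
    m=cv2.matchTemplate(up(f[164:205,235:274]),up(t),cv2.TM_CCOEFF_NORMED); _,v,_,l=cv2.minMaxLoc(m)
    P=np.array([[.615,.06,.045],[.615,.06,.046]]); pp=proj(c,P); g=pp[1]-pp[0]
    d=np.array(l)/k-8
    t2=ref[210:235,320:360]; m=cv2.matchTemplate(up(f[202:243,312:368]),up(t2),cv2.TM_CCOEFF_NORMED); l2=cv2.minMaxLoc(m)[3]
    print("cast shift px",d,"score",v,"px/mm",g,"lift mm",d[1]/g[1],"background",np.array(l2)/k-8)
E
python3 -c "
from h import *
lift()"
```

```text
cast shift px [ 0.125 -0.5  ] score 0.9133829474449158 px/mm [-0.00293362 -0.33626562] lift mm 1.4869197798276086 background [0. 0.]
```

```bash
python3 -m creep '{"translation":[[0.004,0.0004,0],[0.004,0.0004,0],[0,0,0]],"rot":[[0,-0.008,0],[0,-0.008,0],[0,-0.004,0]],"jaw":[0,0,0]}';  python3 -c "
from h import *; s=st(); print(s['ft_torque']); lift()
s=cam('side'); crop(s,190,150,100,60,8,'pics/y.png')"
```

```text
clock: 11.25
tcp_pos: [0.514, 0.0525, 0.183]
tcp_rot: [0.189, -3.126, 0.002]
contact_force: [3.2, -0.5, -2.3]
finger_gap: 0.0251
t 11.25 tcp [0.514  0.0525 0.183 ] z [-0.0098 -0.0016 -1.    ] yyaw 1.6915 grasp [0.5125 0.0522 0.028 ] F [ 3.2 -0.5 -2.3] gap 0.0251 q [-0.12  0.59  1.74 -0.    0.82 -1.81]
[ 0.07772723 -0.57256198 -0.06870361]
cast shift px [ 0.125 -0.75 ] score 0.9315205812454224 px/mm [-0.00293362 -0.33626562] lift mm 2.2303796697414127 background [0. 0.]
```

View pics/y.png

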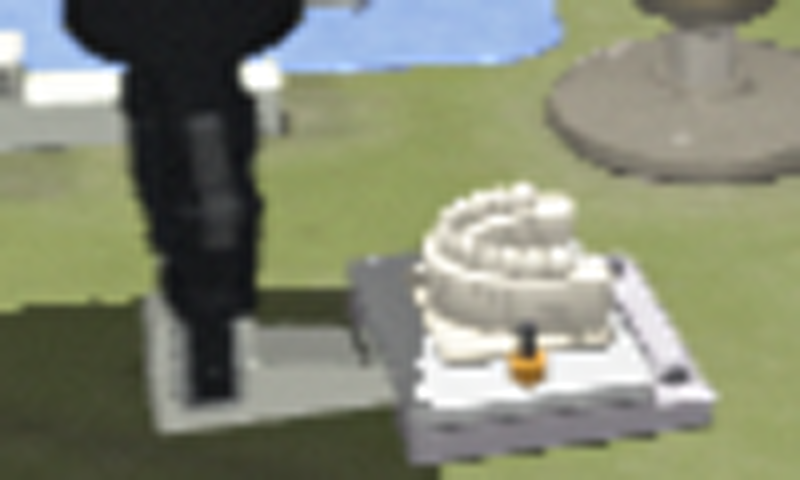

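```bash
python3 -m creep '{"translation":[[0.004,0.0004,0],[0.003,0.0003,0],[0,0,0]],"rot":[[0,-0.01,0],[0,-0.009,0],[0,-0.004,0]],"jaw":[0,0,0]}';  python3 -c "
from h import *; s=st(); print(s['ft_torque']); lift()
s=cam('side'); crop(s,190,150,100,60,8,'pics/z.png')"
```

```text
clock: 11.65
tcp_pos: [0.5169, 0.0531, 0.1829]
tcp_rot: [0.192, -3.126, 0.002]
contact_force: [1.6, 0.9, -1.4]
finger_gap: 0.0251
t 11.65 tcp [0.5169 0.0531 0.1829] z [-0.0092 -0.0018 -1.    ] yyaw 1.6934 grasp [0.5154 0.0529 0.028 ] F [ 1.6  0.9 -1.4] gap 0.0251 q [-0.12  0.59  1.74 -0.    0.82 -1.81]
[-0.00985869 -0.24539466 -0.09198306]
cast shift px [ 0.25  -0.875] score 0.9244954586029053 px/mm [-0.00293362 -0.33626562] lift mm 2.602109614698315 background [0. 0.]
```

View pics/z.png

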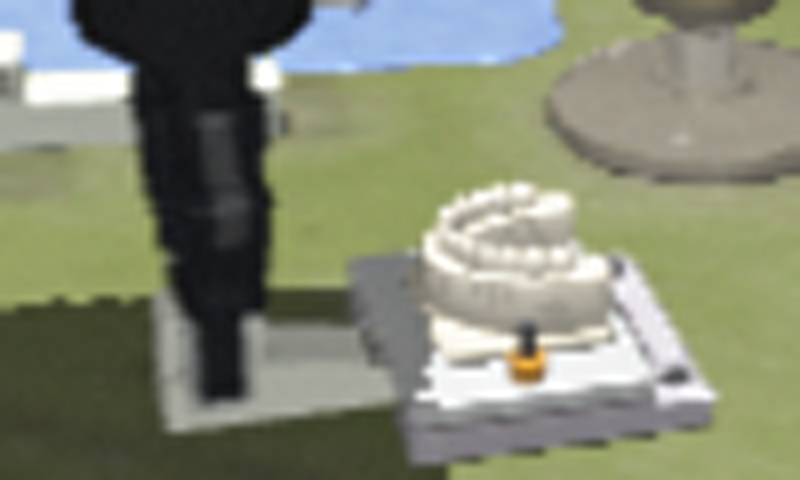

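```bash
python3 -m creep '{"translation":[[0.003,0.0003,0],[0.002,0.0002,0],[0,0,0]],"rot":[[0,-0.01,0],[0,-0.006,0],[0,-0.004,0]],"jaw":[0,0,0]}';  python3 -c "
from h import *; s=st(); print(s['ft_torque']); lift()
s=cam('side'); crop(s,205,175,66,40,12,'pics/z2.png')"
```

```text
clock: 12.05
tcp_pos: [0.5184, 0.0536, 0.183]
tcp_rot: [0.195, -3.127, 0.003]
contact_force: [-0.4, -0.3, 1.8]
finger_gap: 0.0252
t 12.05 tcp [0.5184 0.0536 0.183 ] z [-0.0085 -0.0021 -1.    ] yyaw 1.6951 grasp [0.5171 0.0532 0.028 ] F [-0.4 -0.3  1.8] gap 0.0252 q [-0.12  0.59  1.73 -0.    0.83 -1.81]
[ 0.0148752   0.25482372 -0.10692243]
cast shift px [ 0.125 -1.   ] score 0.9086348414421082 px/mm [-0.00293362 -0.33626562] lift mm 2.973839559655217 background [0. 0.]
```

View pics/z2.png

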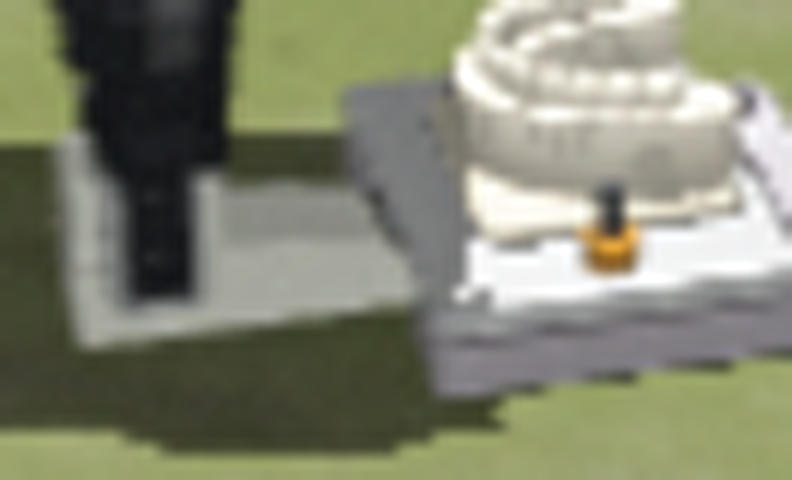

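```bash
python3 - <<'E'
from h import *
s=cam("side"); y=.115;u=np.array([np.cos(y),np.sin(y)]);n=np.array([-u[1],u[0]])
H=ray(s,[(82/12+204.5,350/12+174.5)],0)[0][:2]; o=H+.017*u+.013*n
H0=ray(s,[(110/6+159.5,350/6+149.5)],0)[0][:2]; o0=H0+.017*u+.013*n
print("origin",o,"staging",o0,"moved",(o-o0)@u,(o-o0)@n)
for m in((.5704,.0556),(.5684,.0513)): print("tip beyond mouth",(o-m)@u+.115,(o-m)@n)
st();lift()
t=cam("top"); crop(t,190,150,100,75,8,'pics/zt.png')
E
```

```text
origin [0.51577076 0.05222412] staging [0.42989935 0.04370096] moved 0.0862822181817935 -0.0013865926048458063
tip beyond mouth 0.0603442276020628 0.0029149432893743558
tip beyond mouth 0.062824427930784 0.006957047485138154
t 12.2 tcp [0.5184 0.0536 0.1829] z [-0.0086 -0.0021 -1.    ] yyaw 1.6952 grasp [0.5171 0.0533 0.0279] F [-8.1 -2.3  9.4] gap 0.025 q [-0.12  0.59  1.73 -0.    0.83 -1.81]
cast shift px [ 0.125 -1.   ] score 0.9083423018455505 px/mm [-0.00293362 -0.33626562] lift mm 2.973839559655217 background [0. 0.]
```

View pics/zt.png

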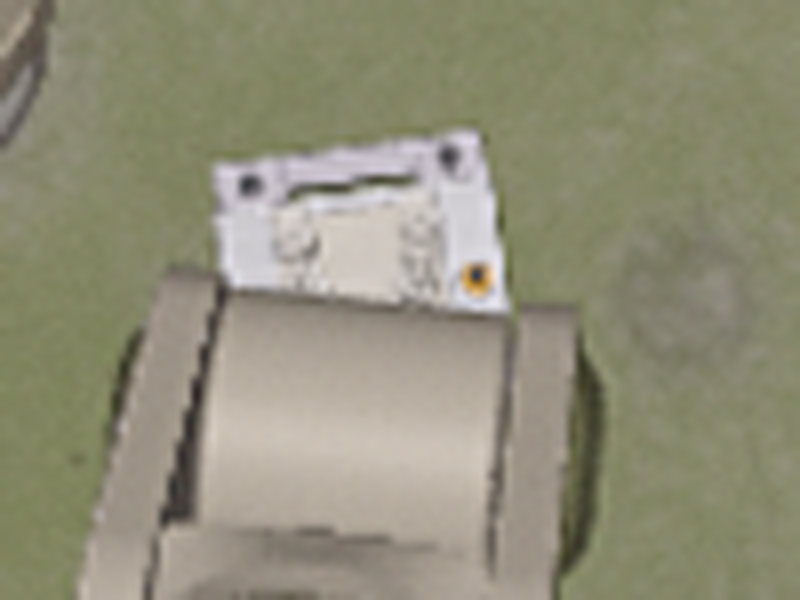

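```bash
python3 -m creep '{"translation":[[0.002,0.0002,0],[0.001,0.0001,0],[0,0,0],[0,0,0]],"rot":[[0,-0.007,0],[0,-0.004,0],[0,-0.003,0],[0,-0.002,0]],"jaw":[0,0,0,0]}';  python3 -c "
from h import *; st(); lift()
for i in range(12): cam('top')
st(); lift()
s=cam('side'); crop(s,205,175,66,40,12,'pics/z3.png')"
```

```text
clock: 12.7
tcp_pos: [0.5187, 0.0537, 0.1829]
tcp_rot: [0.196, -3.127, 0.003]
contact_force: [-5.2, -0.5, 6.1]
finger_gap: 0.0248
t 12.7 tcp [0.5187 0.0537 0.1829] z [-0.0082 -0.0023 -1.    ] yyaw 1.6959 grasp [0.5174 0.0533 0.028 ] F [-5.2 -0.5  6.1] gap 0.0248 q [-0.12  0.59  1.73 -0.    0.83 -1.81]
cast shift px [ 0.125 -1.   ] score 0.9032180905342102 px/mm [-0.00293362 -0.33626562] lift mm 2.973839559655217 background [0. 0.]
t 13.35 tcp [0.5187 0.0537 0.183 ] z [-0.0084 -0.0023 -1.    ] yyaw 1.6959 grasp [0.5174 0.0533 0.028 ] F [-6.1 -1.7  7.7] gap 0.0252 q [-0.12  0.59  1.73 -0.    0.83 -1.81]
cast shift px [ 0.125 -1.   ] score 0.9035627841949463 px/mm [-0.00293362 -0.33626562] lift mm 2.973839559655217 background [0. 0.]
```

View pics/z3.png

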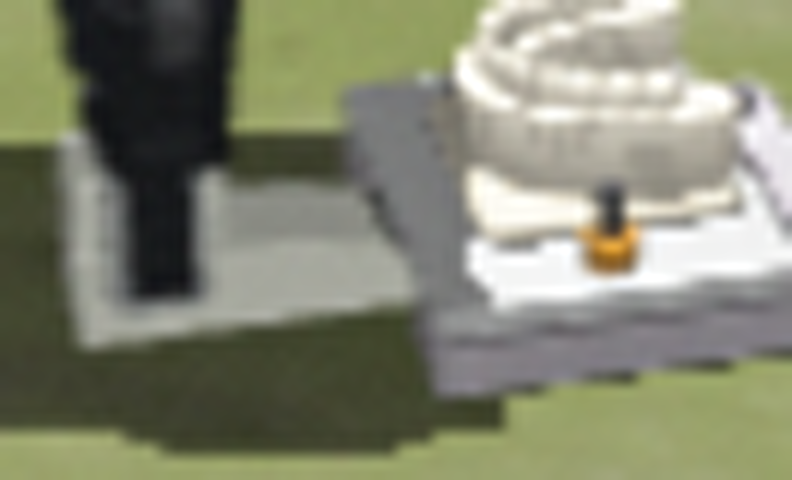

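The hold is stable: the score line is at the plate's front edge around (375,205), the lift is about 3 mm, and nothing crept over 0.65 s. Handing in.

```bash
python3 -c "
from station import r
r.close_job()"
```

```text
the job is handed in; nothing more can be done
```

I gripped the wedge (the tapered bar with the score line, right of the base) and pushed it along the worktop into the channel. I handed the job in at about 13.5 s with the wedge still gripped and carrying the plate. No verdict is reported.

- **Lift:** image matching on the cast gave about 3.0 mm, in steps of about 0.4 mm. The wedge's position gave 3.1 to 3.6 mm, with the thin edge 60 to 63 mm under the plate. In the side view the score line meets the plate's front edge.
- **Hold:** arm pose and lift were unchanged over the last 0.65 s. The finger gap was 25 mm on the 26 mm block.
- **Alignment:** the wedge was within about 0.02 rad of the base's direction. The tool was tilted about 0.008 rad.
- **Flat on the worktop:** the side view put the wedge's underside on the worktop before the push. The gripper height then stayed within 1 mm.
- **Contacts:** I saw no contact with the base, plate or cast other than by the wedge. The flat bar and bystanders were never approached, but I did not measure them again at the end.
- **What disagreed:**
  - Wrist force readings were noisy and sometimes had the wrong sign during the push, so I steered by position and pictures. At the end they read about 6 N against the push.
  - The two cameras differed by 2 to 5 mm on the base's position.

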